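# Dry and check the glass of the cold trap

### The arm

A 6-joint arm with a two-finger parallel gripper is mounted at the origin on the work surface. World frame = base frame: x ahead of the robot, y to its left, z up, the work surface at z = 0. Lengths are in mm, angles in rad, forces in N, time in s.
With the tool pointing down it reaches from about 400 to 925 mm from the base axis. Payload 12.5 kg.
Tool frame: the origin (TCP) lies midway between the tips of the shut fingers; the grasp point (between the pads) lies 19 mm behind it (env.pinch_z is the z of the grasp point in the tool frame, in mm); z points along the fingers, y is the line along which they close (so a half turn about z gives the same grasp; the last joint's range is limited). The gripper opens to 95 mm and grips with 3 to 60 N. Pads are 20 mm wide; open, the fingers measure 119 mm over their backs; the gripper's body (75 mm by 180 mm) begins 59 mm behind the grasp point.
Start: joints at [-1.273, 0.491, 1.559, -0, 1.092, -0.106], TCP at [245.596, -574.743, 214.661] pointing down, gripper open.
Joint ranges: [-3.1, 3.1], [-0.84, 2.19], [0.05, 2.79], [-1.13, 4.28], [0.06, 2.93], [-2.69, 2.69]. Speed limits (rad/s): [2.22, 2.22, 2.79, 3.14, 3.14, 3.14].

### API

Orientations are given as [roll, pitch, yaw] about the fixed x, y, z axes, in that order (R = Rz(yaw) Ry(pitch) Rx(roll)).
In Python, from cell import env, eyes gives the robot as it stands.
- The arm moves only by the shell command python3 -m inch 'ROWS'. ROWS is JSON, a list of rows, each a list of 3 entries, a list of its own where there are three numbers: the shift along the tool's x, y, z in units of 60 mm (1.0 is 60 mm), then the turn about the tool's z in units of 5 degrees (1.0 is 5 degrees), then the closure, from -1 (fully open) to 1 (shut). In form: [[[tx, ty, tz], turn, claw], ...]. A call has exactly 10 rows; each row shifts and turns the commanded pose from where the row before left it, along the tool's axes as they then stand; what a row does not reach is not made up. A row lasts 1/8 s, in which the tool goes at most 62.5 mm and 10.7 degrees, less where a joint would pass 70% of its speed; a pose out of reach is approached as far as the arm can. A call is refused whole if a number of a shift passes 1 or a number of a turn 1, either way. A call with a gripper value outside its range is refused whole. The fingers move at their own pace and stop on an object; the grip force is fixed at half the most. Time passes only in rows, so rows that do not move let the fingers close, or fill a call up. It gives the time, the measured TCP pose, the force, the opening and the grip force at its end, in the units of the state.
- env.state(): the state, without advancing time (a new reading comes with each control period).
- eyes.read_camera(name): name is "scene" or "top" or "wrist"; returns a dict with "pixels" (400x640x3 uint8, red, green, blue), "fx", "fy", "cx", "cy" (pixels), "extrinsics" (4x4, takes a point from world to camera coordinates). Camera axes: x right, y down, z forward; pixel columns grow to the right and rows downward; lengths in mm; the calibration is good to about 2 mm. A picture is of the moment at which its call begins. There is no depth.
- env.job_done(): hands the job in; it is judged then, once.
Trained networks look in a picture, given as the dict that the camera call returned (one of the last four; its "shot" number tells which), for a name from the list of things; names that differ only in an ending like _2 or _b are one class to them, and where a whole thing is asked for, a point or a joint stands for the part that bears it (a point fixed in the world has none). Each returns a list of dicts, best first, with "score" (0 to 1); they miss things now and then, are a little off and sometimes report something else, mostly with a low value. They report only what shows in the picture. A call takes as long as a camera call. They do not tell look-alikes from the thing itself.
- eyes.boxes_of(name, picture): "centre" ([row, column] in pixels, amid what is visible of it).
- eyes.cut_out(name, picture): "mask" (400x640 bool, what is visible of it) and "centre" ([row, column] in pixels, amid what is visible of it).
- eyes.spot_point(name, picture): "centre" ([row, column] in pixels: a listed point, or the origin of a listed thing).
The state is a dict: "t": time; "joints": joint angles; "qvel": joint speeds; "tau": joint torques, N m; "eef_pos": TCP position; "tcp_rot": TCP orientation; "ft_force": force on the tool from outside, world axes, zero at the start; "moment": the same for the moment, N m; "opening": opening from 0.0 (shut) to 1.0 (fully open); "grip_force": force on a finger pad.
Only numpy, scipy, OpenCV 4.12 (cv2) and the standard library are available. Lean on these libraries where they do the work, as an engineer would, in place of code of your own. Each camera call takes 0.05 s, during which the arm holds its last target. There are 200 camera calls.

### The job

The vacuum pump's glass cold trap has just been rinsed. Slip its empty jar upside down over the free peg of the drying stand, all the way down, and let go of it; then draw the trap's inner tube up out of its stand, turn it level and hold it up well over 20 cm above the bench, so that it can be looked over for cracks. Finish while still holding the inner tube, do not drop the glass, and leave the dewar, the amber reagent jar and the beaker on the other peg where they are.

Things in the scene. Friction and masses are not known exactly. Their poses are not given: they have to be found in the camera images.
- jar: Trap jar: clear glass cylinder, 48 mm outside, 130 mm long, 3 mm wall, 125 mm deep inside, rounded closed end, open mouth with a frosted band; about 0.11 kg. Origin mid-length on its axis, x axis along it to the mouth (mouth x = +65 mm, closed end -65 mm). Starts lying in a groove of the mat, axis level about 28 mm above the bench, mouth to the robot's left (+y) within 0.6 rad.
- jar_mouth (a point): Centre of the jar's open mouth, in the plane of the rim; x axis along the jar, outwards.
- mat: Fixed grey silicone draining mat, 190 x 120 mm, 2 mm thick, with ribs 4 mm wide and 20 mm apart standing to 6 mm above the bench; origin at the centre of its underside, ribs along its x axis. The jar lies along the middle groove.
- drying_stand: Fixed drying stand: a grey plastic base plate 110 x 230 mm, 12 mm thick, with two upright white cross-finned pegs 110 mm apart, at y = -55 mm (covered by an upturned beaker) and y = +55 mm (free). Origin at the centre of the plate's underside, on the bench; long side along y.
- free_peg (a point): Tip of the free peg, on its axis, 74 mm above the bench and 62 mm above the top of the base plate. The peg has four fins and is 32 mm across, narrowing to 16 mm in its top 18 mm. An upturned jar fully home stands with its rim on the base plate, 12 mm above the bench.
- inner_tube: Clear glass, about 0.09 kg. Origin: centre of the underside of its flange (48 mm wide, 6 thick); z up its axis. Above: round head 30 mm wide to z = 42 mm, dome to 52; hose nozzles along +x and -x at z = 15, 12 mm thick, out to 43. Grip the head over them, fingers closing along y. Below: plug 38 mm wide, 33 at z = -22, then tube 12 mm wide to z = -110. Hangs upright by its flange in its stand.
- tube_end (a point): Lower end of the inner tube, on its axis, at z = -110 mm of the inner tube.
- tube_top (a point): Top of the inner tube's head, on its axis, at z = +52 mm of the inner tube.
- tube_stand: Fixed stand holding the inner tube: base 120 mm square, four 10 mm steel rods, white top plate 100 mm square, its top 135 mm above the bench (small nuts at the corners rise 4 mm more), with a 42 mm hole in the middle, open below. Origin: centre of the base's underside.
- beaker: Bystander: glass beaker standing upside down over the other peg, 52 mm in diameter, 74 mm tall (its top is 86 mm above the bench). Origin at the centre of its lower rim, z up.
- dewar: Bystander: steel dewar, 88 mm in diameter, 125 mm tall, open on top; origin at the centre of its underside.
- reagent: Bystander: amber glass reagent jar with a black cap, 60 mm in diameter, 120 mm tall; origin at the centre of its underside.
Mind the look-alikes: they are no part of the job. Leave any blue look-alike of the inner_tube alone. What is shaped like the jar but turquoise is not meant.

How it is judged:
By the outcome, as a careful person would: the job done as asked, in the order asked, and still so for the second after the job is handed in, while the arm keeps its last pose, push and grip.
It also fails if it takes over 64 s, if anything falls off the work surface, if the arm or the gripper's body presses on something with over 40 N, if the wrist force passes 120 N, or if a joint passes its speed limit or range.

## Working session

There is one attempt and no reset: what is moved stays moved. The work goes in short steps, Python scripts to look and compute and a shell command to move; the robot and the scene stay as the last step left them, time stands still between calls to the robot, and variables do not carry over. Pictures are saved under pics/ and viewed, at most 10 in all, crops included, and the job is handed in when it is done.

```bash
ls; mkdir -p pics; cat > h.py <<'E'
import numpy as np, cv2
from cell import env, eyes
def ray(p,rc):
    E=np.array(p["extrinsics"]);R,t=E[:3,:3],E[:3,3]
    d=R.T@np.array([(rc[1]-p["cx"])/p["fx"],(rc[0]-p["cy"])/p["fy"],1]);return -R.T@t,d/np.linalg.norm(d)
def proj(p,X):
    E=np.array(p["extrinsics"]);c=E[:3,:3]@np.array(X,float)+E[:3,3]
    return [p["cy"]+p["fy"]*c[1]/c[2],p["cx"]+p["fx"]*c[0]/c[2]]
def atz(p,rc,z):
    o,d=ray(p,rc);return o+d*(z-o[2])/d[2]
def tri(*prs):
    A=np.zeros((3,3));b=np.zeros(3);L=[ray(*q) for q in prs]
    for o,d in L: M=np.eye(3)-np.outer(d,d);A+=M;b+=M@o
    X=np.linalg.solve(A,b);return X,[round(float(np.linalg.norm(np.cross(X-o,d))),1) for o,d in L]
def save(p,n,box=None,s=1):
    im=p["pixels"][:,:,::-1]
    if box: r0,r1,c0,c1=box;im=im[r0:r1,c0:c1]
    cv2.imwrite("pics/"+n,cv2.resize(np.ascontiguousarray(im),None,fx=s,fy=s,interpolation=cv2.INTER_CUBIC))
E
python3 - <<'E'
from h import *
S=eyes.read_camera("scene");T=eyes.read_camera("top")
cv2.imwrite("pics/a.png",np.vstack([S["pixels"],T["pixels"]])[:,:,::-1][:, :].copy()) if 0 else None
save(S,"s.png");save(T,"t.png")
for n in ["jar","jar_mouth","mat","drying_stand","free_peg","inner_tube","tube_end","tube_top","tube_stand","beaker","dewar","reagent"]:
    for nm,p in(("S",S),("T",T)):
        print(n,nm,[(np.round(d["centre"]).tolist(),round(d["score"],2)) for d in eyes.spot_point(n,p)[:4]])
print(env.state(),env.pinch_z)
E
```

```text
pics
jar S [([182.0, 382.0], 0.95), ([222.0, 420.0], 0.73)]
jar T [([276.0, 240.0], 0.66), ([206.0, 217.0], 0.62), ([118.0, 400.0], 0.17)]
jar_mouth S [([226.0, 444.0], 0.9), ([192.0, 397.0], 0.77), ([223.0, 207.0], 0.66)]
jar_mouth T [([256.0, 233.0], 0.91), ([199.0, 188.0], 0.58)]
mat S [([226.0, 421.0], 0.63)]
mat T [([203.0, 213.0], 0.93)]
drying_stand S [([254.0, 320.0], 0.72)]
drying_stand T [([171.0, 327.0], 0.95)]
free_peg S [([232.0, 339.0], 0.83)]
free_peg T [([172.0, 309.0], 0.92)]
inner_tube S [([240.0, 190.0], 0.87), ([194.0, 199.0], 0.82), ([250.0, 318.0], 0.21)]
inner_tube T [([209.0, 465.0], 0.8), ([157.0, 465.0], 0.76)]
tube_end S [([264.0, 197.0], 0.89), ([225.0, 208.0], 0.54)]
tube_end T [([161.0, 458.0], 0.78)]
tube_top S [([182.0, 196.0], 0.94), ([224.0, 180.0], 0.88)]
tube_top T [([153.0, 472.0], 0.74), ([208.0, 474.0], 0.63)]
tube_stand S [([232.0, 209.0], 0.96)]
tube_stand T [([212.0, 457.0], 0.67)]
beaker S [([254.0, 305.0], 0.64)]
beaker T [([164.0, 349.0], 0.84)]
dewar S [([288.0, 392.0], 0.56)]
dewar T [([124.0, 267.0], 0.77)]
reagent S [([304.0, 245.0], 0.89), ([194.0, 199.0], 0.59)]
reagent T [([115.0, 404.0], 0.97)]
{'t': 1.3, 'joints': array([-1.27256488e+00,  4.90878488e-01,  1.55891158e+00, -3.25011696e-05,
        1.09166633e+00, -1.05586397e-01]), 'qvel': array([ 8.47584953e-04, -4.76272527e-04, -8.81585986e-05, -5.87885811e-04,
        6.23513915e-04,  6.34098176e-04]), 'tau': array([ 2.44441704e-03, -6.12465262e+01, -2.58419430e+01,  6.93801907e-02,
        4.46538243e-02, -6.93516881e-06]), 'eef_pos': array([ 245.60971924, -574.73935781,  214.67032174]), 'tcp_rot': array([3.14146020e+00, 4.30429979e-05, 4.03832817e-01]), 'ft_force': array([ 0.32463259, -0.47670611,  0.11623516]), 'moment': array([ 0.08803925, -0.03831339, -0.04350776]), 'grip_force': 0.0, 'opening': 0.9994491145372105} -18.8
```

View pics/s.png

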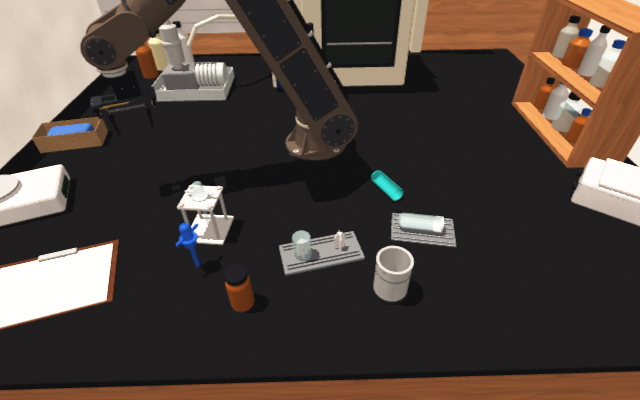

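View pics/t.png

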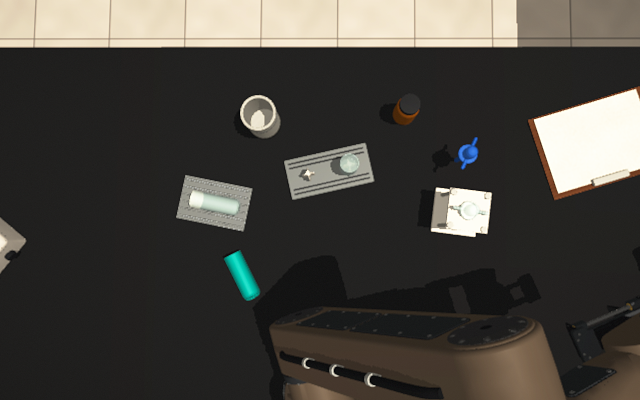

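The first crop (scene) shows the clear jar on the mat at about (222,420), a turquoise look-alike at (185,387), the inner tube in its stand at (192,199) and a blue look-alike at (235,188). The top view has the jar at (203,215), turquoise at (276,242), tube at (210,468), blue at (153,467), free peg at (173,308), beaker at (164,349), dewar at (117,260) and reagent at (110,405).
My targets are the clear jar on the mat, with its frosted mouth to the left in the top view, and the clear tube in the white stand.

```bash
python3 - <<'E'
from h import *
S=eyes.read_camera("scene");T=eyes.read_camera("top")
near={"jar":((222,420),(206,217)),"jar_mouth":((226,444),(199,188)),"mat":((226,421),(203,213)),"drying_stand":((254,320),(171,327)),"free_peg":((232,339),(172,309)),"inner_tube":((194,199),(209,465)),"tube_top":((182,196),(208,474)),"tube_stand":((232,209),(212,457)),"beaker":((254,305),(164,349)),"dewar":((288,392),(124,267)),"reagent":((304,245),(115,404))}
for n,(a,b) in near.items():
    r=[]
    for p,g in((S,a),(T,b)):
        L=[d["centre"] for d in eyes.spot_point(n,p)];L=[c for c in L if np.hypot(c[0]-g[0],c[1]-g[1])<12]
        r.append((p,L[0]) if L else (p,g))
    X,e=tri(*r);print(n,X.round(1),e,[np.round(q[1],1).tolist() for q in r])
print(ray(S,(200,320))[0],ray(T,(200,320))[0])
a=S["pixels"][150:270,150:470];b=T["pixels"][140:260,160:500]
a=cv2.resize(a,(800,300),interpolation=3);b=cv2.resize(b,(800,282),interpolation=3)
cv2.imwrite("pics/c.png",np.vstack([a,b])[:,:,::-1])
E
```

```text
jar [500.7 309.8  29.7] [2.2, 2.2] [[220.5, 417.1], [205.2, 217.0]]
jar_mouth [519.1 386.8  31.1] [2.2, 2.2] [[223.8, 443.9], [198.1, 188.6]]
mat [508.4 334.6  -9.9] [1.5, 1.5] [[231.2, 423.9], [203.0, 211.9]]
drying_stand [599.1  15.6   5.7] [0.6, 0.6] [[252.4, 322.1], [170.7, 327.2]]
free_peg [587.   63.1  77.7] [4.9, 4.9] [[231.6, 337.2], [172.0, 306.8]]
inner_tube [ 493.7 -326.4  144.3] [9.2, 9.2] [[194.6, 197.5], [209.0, 463.6]]
tube_top [ 493.8 -324.2  186.3] [0.9, 0.9] [[183.2, 198.0], [207.7, 471.2]]
tube_stand [ 485.6 -334.6   -9.1] [4.1, 4.1] [[230.9, 211.0], [213.1, 456.4]]
beaker [608.9 -43.4  11.7] [1.1, 1.1] [[254.1, 302.1], [167.0, 349.4]]
dewar [731.5 189.7   9.8] [1.9, 1.9] [[287.9, 390.5], [122.5, 265.4]]
reagent [ 755.9 -195.2  -19.6] [4.5, 4.5] [[306.4, 241.2], [116.8, 401.5]]
[1330.40304446    8.93710128  835.50626286] [ 449.49742927   -1.96332689 1309.23405768]
```

View pics/c.png

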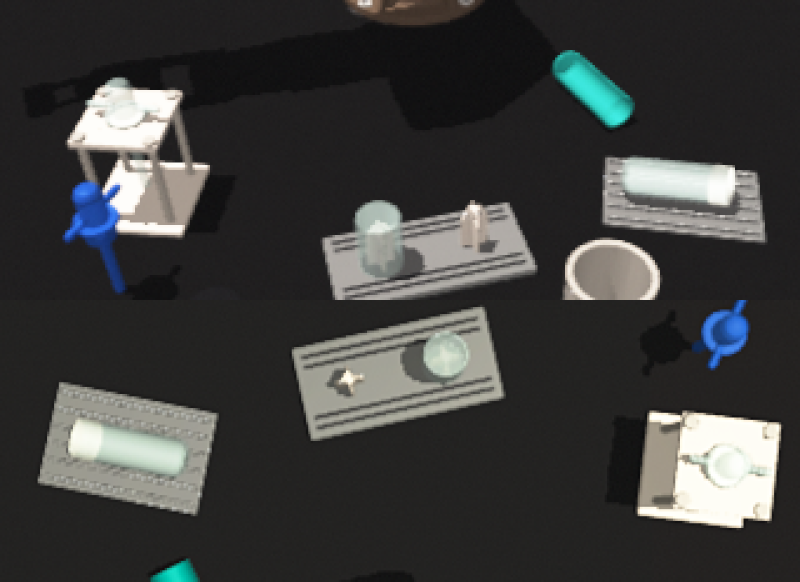

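```bash
cat >> h.py <<'E'
def plan(target,psi_t,n):
    """shifts (tool x,y,z in 60 mm) for n rows to world target with yaw psi_t (tool down)"""
    s=env.state();p=np.array(s["eef_pos"]);y=s["tcp_rot"][2];d=(np.array(target,float)-p)/n
    dy=(psi_t-y+np.pi)%(2*np.pi)-np.pi;print("from",p.round(1),round(y,3),"turn/row",round(-np.degrees(dy)/5/n,2))
    for k in ([0] if abs(dy)<.05 else range(n)):
        a=y+dy*k/n;print(np.round(np.array([d@[np.cos(a),np.sin(a),0],d@[np.sin(a),-np.cos(a),0],-d[2]])/60,2).tolist())
E
python3 -m inch '[[[0.79,-0.52,-0.07],0,-1],[[0.79,-0.52,-0.07],0,-1],[[0.79,-0.52,-0.07],0,-1],[[0.79,-0.52,-0.07],0,-1],[[0.79,-0.52,-0.07],0,-1],[[0.79,-0.52,-0.07],0,-1],[[0.79,-0.52,-0.07],0,-1],[[0.79,-0.52,-0.07],0,-1],[[0.79,-0.52,-0.07],0,-1],[[0.79,-0.52,-0.07],0,-1]]'
python3 -c "
from h import *
plan([500,270,230],1.24,10);print(env.state()['joints'])"
```

```text
t: 3.75
eef_pos: [559.8, -99.9, 256.9]
tcp_rot: [3.141, -0.0, 0.404]
ft_force: [-0.5, -0.2, -0.4]
opening: 0.998
grip_force: 0.0
from [559.8 -99.9 256.9] 0.404 turn/row -0.96
[0.15, -0.61, 0.04]
[0.2, -0.59, 0.04]
[0.25, -0.57, 0.04]
[0.3, -0.55, 0.04]
[0.34, -0.52, 0.04]
[0.38, -0.49, 0.04]
[0.42, -0.46, 0.04]
[0.46, -0.42, 0.04]
[0.49, -0.38, 0.04]
[0.52, -0.34, 0.04]
[-2.92656325e-01  3.69273196e-01  1.64456884e+00 -1.28136589e-04
  1.12729372e+00  8.74327225e-01]
```

```bash
python3 -m inch '[[[0.15,-0.61,0.04],-0.96,-1],[[0.2,-0.59,0.04],-0.96,-1],[[0.25,-0.57,0.04],-0.96,-1],[[0.3,-0.55,0.04],-0.96,-1],[[0.34,-0.52,0.04],-0.96,-1],[[0.38,-0.49,0.04],-0.96,-1],[[0.42,-0.46,0.04],-0.96,-1],[[0.46,-0.42,0.04],-0.96,-1],[[0.49,-0.38,0.04],-0.96,-1],[[0.52,-0.34,0.04],-0.96,-1]]'
python3 - <<'E'
from h import *
W=eyes.read_camera("wrist");T=eyes.read_camera("top")
save(W,"w1.png")
print(ray(W,(200,320)))
for nm,p in(("W",W),("T",T)):
  for n in["jar","jar_mouth"]:
    print(nm,n,[(np.round(d["centre"],1).tolist(),round(d["score"],2),atz(p,d["centre"],28).round(1).tolist()) for d in eyes.spot_point(n,p)[:3]])
  for d in eyes.cut_out("jar",p)[:3]:
    ys,xs=np.nonzero(d["mask"]);P=np.array([atz(p,(r,c),28)[:2] for r,c in zip(ys,xs)])
    r=cv2.minAreaRect(P.astype(np.float32));print(nm,"mask",d["centre"],round(d["score"],2),r)
E
```

```text
t: 5.0
eef_pos: [498.5, 268.5, 232.6]
tcp_rot: [3.141, -0.0, 1.244]
ft_force: [0.9, -0.9, -0.0]
opening: 0.996
grip_force: 0.0
(array([525.77429762, 346.22019597, 403.05995838]), array([-0.09688451, -0.29687528, -0.94998866]))
W jar [([125.1, 310.6], 0.93, [505.4, 314.0, 28.0]), ([233.6, 184.1], 0.65, [318.9, 241.2, 28.0])]
W jar_mouth [([58.2, 306.3], 0.56, [523.5, 380.0, 28.0]), ([200.3, 218.8], 0.56, [375.5, 266.6, 28.0])]
W mask [229.6, 185.4] 0.71 ((317.3625793457031, 240.56631469726562), (146.7349090576172, 48.396034240722656), 28.21608543395996)
W mask [116.1, 310.7] 0.6 ((507.68389892578125, 312.5316467285156), (136.82937622070312, 48.99812316894531), 78.89608764648438)
T jar [([201.3, 217.1], 0.73, [511.6, 312.4, 28.0]), ([277.6, 242.5], 0.69, [308.2, 239.6, 28.0])]
T jar_mouth [([255.4, 232.7], 0.77, [366.8, 267.1, 28.0])]
T mask [205.5, 227.5] 0.85 ((502.7122802734375, 284.18707275390625), (63.01747131347656, 44.36162185668945), 79.18804168701172)
T mask [271.1, 241.2] 0.78 ((315.8983154296875, 240.89585876464844), (129.8599395751953, 49.044715881347656), 27.795747756958008)
```

View pics/w1.png

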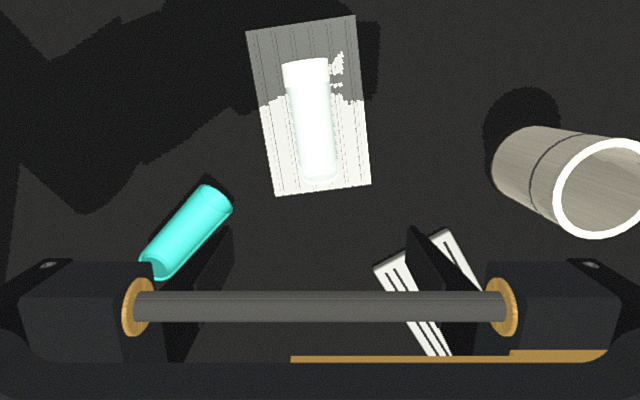

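The wrist view shows the clear jar at pixels (60,306) at the mouth to (183,319) at the closed end, with the turquoise one apart at (232,185). The jar's centre is about (506,314) and its axis is at 79°.

```bash
python3 -m inch '[[[0.08,-0.01,0.45],-0.38,-1],[[0.08,-0.01,0.45],-0.38,-1],[[0.08,-0.01,0.45],-0.38,-1],[[0.07,-0.01,0.45],-0.38,-1],[[0,0,0.38],0,-1],[[0,0,0.38],0,-1],[[0,0,0.38],0,-1],[[0,0,0.38],0,-1],[[0,0,0.36],0,-1],[[0,0,0],0,-1]]'
python3 - <<'E'
from h import *
W=eyes.read_camera("wrist")
for d in eyes.cut_out("jar",W)[:2]:
    ys,xs=np.nonzero(d["mask"]);P=np.array([atz(W,(r,c),28)[:2] for r,c in zip(ys,xs)])
    print(d["centre"],round(d["score"],2),cv2.minAreaRect(P.astype(np.float32)))
print([(d["centre"],atz(W,d["centre"],28)) for d in eyes.spot_point("jar_mouth",W)[:2]])
E
```

```text
t: 6.65
eef_pos: [501.4, 284.8, 10.8]
tcp_rot: [-3.14, 0.001, 1.373]
ft_force: [0.1, -0.7, 0.0]
opening: 0.999
grip_force: 0.0
[170.2, 316.3] 0.58 ((506.44830322265625, 307.811767578125), (145.6200714111328, 49.41305160522461), 78.96990966796875)
[52.4, 316.7] 0.56 ((511.4375915527344, 333.35498046875), (134.8286895751953, 103.73619842529297), 78.65398406982422)
[([58.9, 317.5], array([520.38802388, 377.66088353,  28.        ]))]
```

Position checks out; close and lift a little, then see whether it pivots.

```bash
python3 -m inch '[[[0,0,0],0,1],[[0,0,0],0,1],[[0,0,0],0,1],[[0,0,0],0,1],[[0,0,0],0,1],[[0,0,-0.4],0,1],[[0,0,-0.6],0,1],[[0,0,-0.6],0,1],[[0,0,-0.6],0,1],[[0,0,-0.4],0,1]]'
python3 - <<'E'
from h import *
S=eyes.read_camera("scene");T=eyes.read_camera("top");W=eyes.read_camera("wrist")
im=np.vstack([cv2.resize(S["pixels"][130:290,340:500],(580,580)),])
b=cv2.resize(T["pixels"][120:280,140:300],(580,580))
cv2.imwrite("pics/d.png",cv2.resize(np.hstack([im,b]),(800,400))[:,:,::-1])
for n in("jar","jar_mouth"):
  for p in(S,T,W): print(n,[(np.round(d["centre"],1).tolist(),round(d["score"],2)) for d in eyes.spot_point(n,p)[:3]])
print(env.state()["eef_pos"])
E
```

```text
t: 8.05
eef_pos: [501.7, 285.8, 169.4]
tcp_rot: [3.141, -0.001, 1.374]
ft_force: [-0.1, 0.9, -1.7]
opening: 0.507
grip_force: 30.0
jar [([181.7, 429.1], 0.87), ([186.6, 381.3], 0.74)]
jar [([275.2, 243.3], 0.62)]
jar [([257.6, 148.0], 0.96), ([205.8, 319.2], 0.6)]
jar_mouth [([193.8, 397.6], 0.94), ([184.8, 455.4], 0.79), ([229.3, 212.5], 0.67)]
jar_mouth [([256.6, 232.3], 0.76)]
jar_mouth [([220.4, 193.7], 0.81), ([63.3, 318.8], 0.67)]
[501.37498818 285.62225589 166.70455791]
```

View pics/d.png

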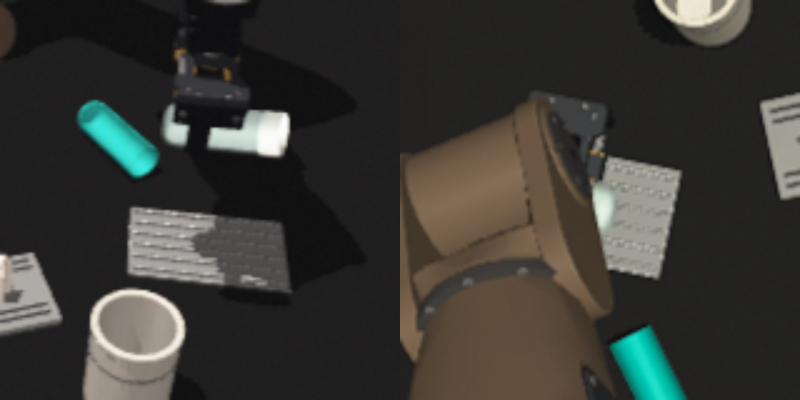

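The lift shows the jar level and firmly held, at scene pixels (165–290 wide in the crop), with no slip or pivot. The tool can't tilt, so I'll use the fixed free peg as a lever under the closed end and then as a hook inside the mouth. First I'll measure the peg from two wrist positions.

```bash
cat > peg.py <<'E'
from h import *
import pickle,sys
W=eyes.read_camera("wrist");o=[]
for n in("free_peg","drying_stand","beaker"):
    for d in eyes.spot_point(n,W)[:2]: print(n,np.round(d["centre"],1),round(d["score"],2),atz(W,d["centre"],{"free_peg":74,"drying_stand":0,"beaker":12}[n]).round(1))
L=eyes.spot_point("free_peg",W)
W["peg"]=L[0]["centre"] if L else None
pickle.dump(W,open(sys.argv[1],"wb"));print(env.state()["eef_pos"])
E
python3 -m inch '[[[-0.4,0.08,-0.04],0,1],[[-0.65,0.12,-0.04],0,1],[[-0.65,0.12,-0.04],0,1],[[-0.65,0.12,-0.04],0,1],[[-0.65,0.12,-0.04],0,1],[[-0.4,0.1,-0.04],0,1],[[0,0,0],0,1],[[0,0,0],0,1],[[0,0,0],0,1],[[0,0,0],0,1]]'
python3 peg.py p1.pkl
python3 -m inch '[[[0.4,0,0],0,1],[[0.6,0,0],0,1],[[0.5,0,0],0,1],[[0,0,0],0,1],[[0,0,0],0,1],[[0,0,0],0,1],[[0,0,0],0,1],[[0,0,0],0,1],[[0,0,0],0,1],[[0,0,0],0,1]]'
python3 peg.py p2.pkl
python3 - <<'E'
from h import *
import pickle
a,b=[pickle.load(open(f,"rb")) for f in("p1.pkl","p2.pkl")]
if a["peg"] and b["peg"]: print(tri((a,a["peg"]),(b,b["peg"])))
save(a,"w2.png")
E
```

```text
t: 9.75
eef_pos: [500.5, 78.6, 182.1]
tcp_rot: [-3.141, 0.0, 1.375]
ft_force: [0.3, 0.3, -1.4]
opening: 0.507
grip_force: 30.0
free_peg [188.  417.5] 0.68 [584.8  63.5  74. ]
drying_stand [210.  415.2] 0.86 [597.3  13.2   0. ]
beaker [257.5 440.8] 0.71 [616.3 -43.6  12. ]
[500.64562823  78.1256381  182.20885415]
t: 11.25
eef_pos: [518.2, 166.2, 182.2]
tcp_rot: [3.141, 0.0, 1.374]
ft_force: [0.7, 0.3, -2.0]
opening: 0.504
grip_force: 30.0
free_peg [282.6 412.1] 0.76 [587.1  59.8  74. ]
[518.22719506 166.26043602 182.21863227]
(array([584.09488443,  66.11267941,  82.74666927]), [1.4, 1.4])
```

View pics/w2.png

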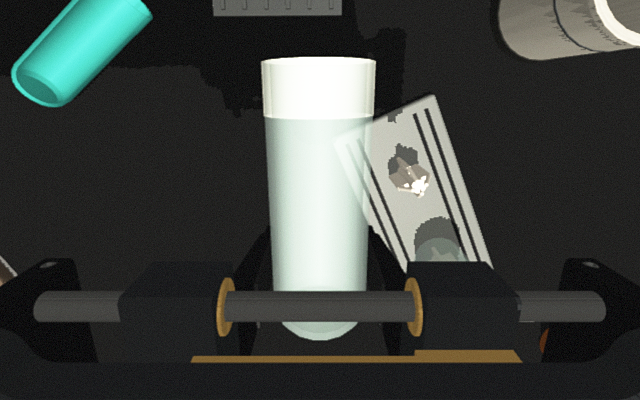

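Wrist view: peg tip at (187,418), beaker at (245,440). The peg tip comes out at about (586,63,~75), so it agrees with the text.

```bash
python3 -m inch '[[[-0.24,0.36,0],0,1],[[-0.24,0.37,0],0,1],[[-0.24,0.36,0],0,1],[[-0.22,0.36,0],0,1],[[0,0,0.4],0,1],[[0,0,0.4],0,1],[[0,0,0.4],0,1],[[0,0,0.25],0,1],[[0,0,0],0,1],[[0,0,0],0,1]]'
python3 -m inch '[[[0,0,0.1],0,1],[[0,0,0.1],0,1],[[0,0,0.07],0,1],[[0,0,0.05],0,1],[[0,0,0.05],0,1],[[0,0,0.05],0,1],[[0,0,0.05],0,1],[[0,0,0],0,1],[[0,0,0],0,1],[[0,0,0],0,1]]'
cat > look.py <<'E'
from h import *
import sys
S=eyes.read_camera("scene");W=eyes.read_camera("wrist");s=env.state()
for nm,p in(("S",S),("W",W)):
  for n in sys.argv[2].split(","): print(nm,n,[(np.round(d["centre"],1).tolist(),round(d["score"],2)) for d in eyes.spot_point(n,p)[:3]])
r,c=proj(S,s["eef_pos"]);r=int(np.clip(r,70,330));c=int(np.clip(c,70,570));print(r,c)
a=S["pixels"][r-70:r+70,c-70:c+70]
cv2.imwrite("pics/"+sys.argv[1],np.hstack([cv2.resize(a,(400,400),interpolation=2),cv2.resize(W["pixels"],(400,250)).__class__(W["pixels"].shape) if 0 else cv2.copyMakeBorder(cv2.resize(W["pixels"],(400,250)),0,150,0,0,0)])[:,:,::-1])
print(s["eef_pos"].round(1),s["ft_force"].round(1),s["opening"])
E
python3 look.py e.png jar,jar_mouth
```

```text
t: 12.75
eef_pos: [593.1, 93.8, 95.9]
tcp_rot: [3.14, -0.0, 1.374]
ft_force: [0.3, 0.3, -0.5]
opening: 0.506
grip_force: 30.0
t: 14.0
eef_pos: [594.0, 96.0, 68.6]
tcp_rot: [3.138, -0.003, 1.374]
ft_force: [1.6, 15.1, 12.3]
opening: 0.508
grip_force: 30.0
S jar [([233.7, 363.9], 0.72), ([183.2, 382.8], 0.7)]
S jar_mouth [([192.6, 395.7], 0.76), ([244.4, 386.4], 0.56)]
W jar [([197.6, 320.1], 0.6)]
W jar_mouth [([67.6, 323.0], 0.93)]
235 350
[594.   95.9  68.6] [ 1.8 15.5 11.7] 0.5043260293581698
```

View pics/e.png

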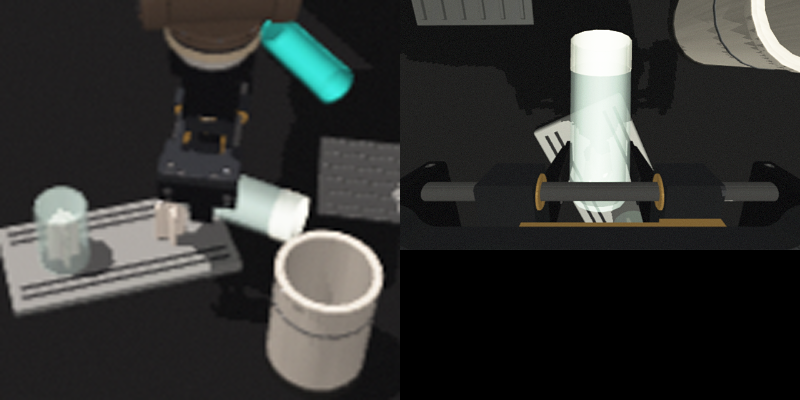

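```bash
cat > tilt.py <<'E'
from h import *
from scipy.optimize import minimize_scalar
def tilt(cams=("scene","wrist"),L=93):
    s=env.state();g=np.array(s["eef_pos"])+[0,0,19];a=s["tcp_rot"][2];u=np.array([np.cos(a),np.sin(a),0])
    for c in cams:
        p=eyes.read_camera(c)
        for d in eyes.spot_point("jar_mouth",p):
            f=lambda th:np.hypot(*(np.array(proj(p,g+L*(np.cos(th)*u-[0,0,np.sin(th)])))-d["centre"]))
            r=minimize_scalar(f,bounds=(-.3,1.8),method="bounded")
            if r.fun<40: print(c,round(d["score"],2),"tilt deg",round(np.degrees(r.x),1),"miss px",round(r.fun,1))
    print("grip",g.round(1),"psi",round(a,3),"F",s["ft_force"].round(1),"M",s["moment"].round(2),"t",s["t"])
tilt()
E
python3 tilt.py
python3 -m inch '[[[0,0,-0.03],0,1],[[0.05,0,0.03],0,1],[[0.05,0,0.05],0,1],[[0,0,0.05],0,1],[[0,0,0.04],0,1],[[0,0,0],0,1],[[0,0,0],0,1],[[0,0,0],0,1],[[0,0,0],0,1],[[0,0,0],0,1]]'
python3 tilt.py
```

```text
scene 0.79 tilt deg -17.2 miss px 36.1
scene 0.73 tilt deg 18.7 miss px 3.3
wrist 0.62 tilt deg 8.4 miss px 3.4
grip [594.   95.9  87.6] psi 1.374 F [ 1.2 15.6 12. ] M [ 2.31 -0.17 -0.1 ] t 14.3
t: 15.75
eef_pos: [594.9, 101.3, 59.6]
tcp_rot: [3.138, -0.002, 1.374]
ft_force: [2.3, 10.8, 6.2]
opening: 0.504
grip_force: 30.0
scene 0.94 tilt deg -17.2 miss px 38.8
scene 0.85 tilt deg 19.1 miss px 0.6
wrist 0.83 tilt deg 19.7 miss px 3.9
grip [594.9 101.3  78.6] psi 1.374 F [ 2.3 10.8  6.2] M [ 1.7  -0.43 -0.04] t 15.75
```

```bash
python3 -m inch '[[[-0.04,0,0],0,1],[[-0.04,0,0],0,1],[[-0.04,0,0],0,1],[[-0.03,0,0.04],0,1],[[0,0,0.04],0,1],[[0,0,0.04],0,1],[[0,0,0.04],0,1],[[0,0,0.03],0,1],[[0,0,0],0,1],[[0,0,0],0,1]]'
python3 tilt.py
```

```text
t: 17.2
eef_pos: [596.3, 92.2, 50.9]
tcp_rot: [3.13, -0.004, 1.374]
ft_force: [6.5, 9.8, 25.6]
opening: 0.496
grip_force: 30.0
scene 0.7 tilt deg 29.1 miss px 5.8
wrist 0.59 tilt deg 16.9 miss px 4.6
grip [596.3  92.2  69.9] psi 1.374 F [ 6.5  9.8 25.6] M [ 1.45 -1.07  0.1 ] t 17.2
```

```bash
python3 -m inch '[[[0,0,-0.1],0,1],[[0,0,-0.3],0,1],[[0,0,-0.4],0,1],[[0,0,-0.4],0,1],[[0,0,-0.3],0,1],[[0,0,-0.2],0,1],[[0,0,0],0,1],[[0,0,0],0,1],[[0,0,0],0,1],[[0,0,0],0,1]]'
python3 tilt.py; python3 look.py f.png jar,jar_mouth
```

```text
t: 18.65
eef_pos: [591.8, 91.0, 148.7]
tcp_rot: [-3.141, 0.0, 1.374]
ft_force: [-0.4, 0.5, -1.8]
opening: 0.492
grip_force: 30.0
scene 0.76 tilt deg -17.2 miss px 16.0
scene 0.71 tilt deg 23.4 miss px 5.5
wrist 0.94 tilt deg 15.6 miss px 3.8
grip [591.8  91.  167.7] psi 1.374 F [-0.4  0.5 -1.8] M [-0.1  -0.04 -0.08] t 18.65
S jar [([213.5, 361.7], 0.87), ([185.5, 382.4], 0.73)]
S jar_mouth [([193.6, 396.1], 0.8), ([215.8, 362.6], 0.71), ([225.5, 384.1], 0.7)]
W jar [([182.7, 320.4], 0.88)]
W jar_mouth [([25.4, 5.6], 0.97), ([73.7, 323.8], 0.66)]
213 350
[591.9  91.  149.2] [ 0.  -0.6 -0.2] 0.4993576414787187
```

View pics/f.png

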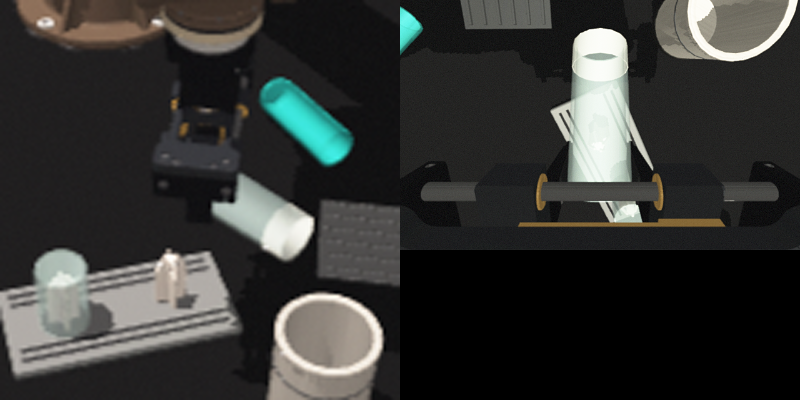

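```bash
python3 - <<'E'
from h import *
S=eyes.read_camera("scene");W=eyes.read_camera("wrist")
a=(225.5,384.1);b=(73.7,323.8)
s=env.state();g=np.array(s["eef_pos"])+[0,0,19];ps=s["tcp_rot"][2];u=np.array([np.cos(ps),np.sin(ps),0]);v=np.array([np.sin(ps),-np.cos(ps),0])
def near(n,p,q):
    L=[d["centre"] for d in eyes.spot_point(n,p)];L=[c for c in L if np.hypot(c[0]-q[0],c[1]-q[1])<15];return L[0] if L else q
for n,a,b in(("jar_mouth",a,b),("jar",(213.5,361.7),(182.7,320.4))):
    X,e=tri((S,near(n,S,a)),(W,near(n,W,b)));d=X-g;print(n,X.round(1),e,"u,v,z",round(d@u,1),round(d@v,1),round(d[2],1),"len",np.linalg.norm(d).round(1))
for d in eyes.cut_out("jar",S):
    ys,xs=np.nonzero(d["mask"])
    # pixels -> plane containing axis (u,z) through g
    P=[]
    for r,c in zip(ys,xs):
        o,k=ray(S,(r,c));t=((g-o)@v)/(k@v);q=o+k*t-g;P.append((q@u,q[2]))
    P=np.array(P,np.float32);print(d["centre"],len(P),cv2.minAreaRect(P),P.min(0),P.max(0))
E
```

```text
jar_mouth [613.2 178.8 118.9] [0.6, 0.6] u,v,z 90.3 3.7 -49.3 len 102.9
jar [600.2 128.1 157.2] [0.4, 0.4] u,v,z 38.0 0.9 -11.1 len 39.6
[185.0, 385.0] 523 ((87.165283203125, 89.00737762451172), (40.9218635559082, 103.51103210449219), 47.41432189941406) [46.440674 43.953617] [129.86525 132.0569 ]
[219.5, 373.2] 577 ((62.102088928222656, -30.47571563720703), (62.39595031738281, 101.27633666992188), 56.44242477416992) [ 13.306941 -79.22768 ] [104.65137   20.788143]
[194.2, 199.1] 361 ((-432.31744384765625, -38.284828186035156), (162.20681762695312, 74.24365234375), 75.08935546875) [-462.06842 -124.7025 ] [-382.86484    39.632057]
```

```bash
python3 -m inch '[[[-0.3,-0.01,0],0,1],[[-0.5,-0.01,0],0,1],[[-0.5,-0.01,0],0,1],[[-0.5,-0.01,0],0,1],[[-0.44,-0.01,0],0,1],[[0,0,0.2],0,1],[[0,0,0.25],0,1],[[0,0,0.2],0,1],[[0,0,0.12],0,1],[[0,0,0],0,1]]'
cat > m.py <<'E'
from h import *
PEG=np.array([586,63,74.])
S=eyes.read_camera("scene");W=eyes.read_camera("wrist");s=env.state();g=np.array(s["eef_pos"])+[0,0,19];ps=s["tcp_rot"][2]
u=np.array([np.cos(ps),np.sin(ps),0]);v=np.array([np.sin(ps),-np.cos(ps),0])
f=lambda X,o:np.round([(X-o)@u,(X-o)@v,X[2]-o[2]],1)
for n in("jar_mouth","jar","free_peg"):
    best=None
    for a in eyes.spot_point(n,S)[:4]:
        for b in eyes.spot_point(n,W)[:4]:
            X,e=tri((S,a["centre"]),(W,b["centre"]))
            if np.linalg.norm(X-g)<190 and (best is None or e[0]<best[1]): best=(X,e[0],np.round(a["centre"]),np.round(b["centre"]))
    if best: print(n,best[0].round(1),"err",best[1],"rel grip u,v,z",f(best[0],g),"rel peg",f(best[0],PEG),best[2:])
print("grip",g.round(1),"rel peg",f(g,PEG),"F",s["ft_force"].round(1),"t",s["t"],"op",s["opening"])
E
python3 m.py
```

```text
t: 20.75
eef_pos: [562.6, -39.8, 102.3]
tcp_rot: [-3.14, 0.0, 1.375]
ft_force: [0.1, 0.2, -1.6]
opening: 0.498
grip_force: 30.0
jar_mouth [582.2  51.4  66.6] err 4.1 rel grip u,v,z [ 93.4   1.1 -55.6] rel peg [-12.1  -1.4  -7.4] (array([233., 336.]), array([ 77., 321.]))
jar [571.6  -1.9 105.4] err 3.0 rel grip u,v,z [ 39.1   1.1 -16.7] rel peg [-66.5  -1.4  31.4] (array([221., 316.]), array([184., 319.]))
free_peg [585.9  60.2  79.4] err 0.0 rel grip u,v,z [102.7   3.  -42.8] rel peg [-2.8  0.4  5.4] (array([231., 338.]), array([ 50., 323.]))
grip [563.  -40.  122.2] rel peg [-105.5   -2.5   48.2] F [-0.5 -0.8 -0.6] t 20.85 op 0.4947143408703768
```

```bash
python3 -m inch '[[[0.07,0,0],0,1],[[0.07,0,0],0,1],[[0.09,0,-0.06],0,1],[[0.09,0,-0.06],0,1],[[0.09,0,-0.07],0,1],[[0.09,0,-0.07],0,1],[[0.1,0,-0.05],0,1],[[0.1,0,-0.05],0,1],[[0,0,0],0,1],[[0,0,0],0,1]]'
python3 m.py
```

```text
t: 22.55
eef_pos: [571.4, 0.9, 125.0]
tcp_rot: [3.14, -0.0, 1.374]
ft_force: [1.4, -4.3, 3.9]
opening: 0.495
grip_force: 30.0
jar_mouth [587.1  70.1  66.8] err 2.3 rel grip u,v,z [ 71.1   2.  -77.1] rel peg [ 7.2 -0.3 -7.2] (array([234., 342.]), array([111., 320.]))
jar [577.6  29.4 126.6] err 2.1 rel grip u,v,z [ 29.3   0.6 -17.3] rel peg [-34.6  -1.6  52.6] (array([217., 327.]), array([200., 318.]))
grip [571.3   0.8 143.9] rel peg [-63.9  -2.2  69.9] F [ 0.9 -4.3  4. ] t 22.65 op 0.4896395240484402
```

```bash
python3 -m inch '[[[0.11,0,-0.05],0,1],[[0.11,0,-0.04],0,1],[[0.11,0,-0.03],0,1],[[0.11,0,-0.02],0,1],[[0.12,0,-0.01],0,1],[[0.12,0,0],0,1],[[0.12,0,0],0,1],[[0.12,0,0],0,1],[[0,0,0],0,1],[[0,0,0],0,1]]'
python3 m.py
```

```text
t: 24.3
eef_pos: [582.0, 55.1, 133.7]
tcp_rot: [3.141, -0.0, 1.374]
ft_force: [3.2, -3.3, 3.5]
opening: 0.49
grip_force: 30.0
jar [583.8  60.6 131. ] err 0.0 rel grip u,v,z [  5.9   0.8 -21.6] rel peg [-2.8 -1.6 57. ] (array([217., 338.]), array([233., 319.]))
grip [581.9  55.  152.6] rel peg [-8.7 -2.5 78.6] F [ 3.2 -3.   3.7] t 24.4 op 0.48579349177974657
```

```bash
python3 -m inch '[[[0.1,0.01,0],0,1],[[0.1,0.01,0],0,1],[[0.1,0.01,0],0,1],[[0,0,0],0,1],[[-0.03,0,0.1],0,1],[[-0.03,0,0.1],0,1],[[-0.03,0,0.1],0,1],[[0,0,0.1],0,1],[[0,0,0],0,1],[[0,0,0],0,1]]'
python3 m.py
```

```text
t: 26.1
eef_pos: [586.0, 67.1, 109.7]
tcp_rot: [3.142, 0.0, 1.374]
ft_force: [-0.1, -0.2, -0.7]
opening: 0.489
grip_force: 30.0
jar [585.9  64.2 103.7] err 1.0 rel grip u,v,z [ -2.9   0.4 -25.1] rel peg [ 1.2 -0.3 29.7] (array([224., 339.]), array([243., 318.]))
grip [586.1  67.1 128.8] rel peg [ 4.1 -0.7 54.8] F [-0.3  0.  -0.7] t 26.2 op 0.48793271981406927
```

```bash
python3 -m inch '[[[-0.02,0,0.07],0,1],[[-0.02,0,0.07],0,1],[[0,0,0.06],0,1],[[0,0,0.05],0,1],[[0,0,0.04],0,1],[[0,0,0.04],0,1],[[0,0,0.03],0,1],[[0,0,0],0,1],[[0,0,0],0,1],[[0,0,0],0,1]]'
python3 m.py
```

```text
t: 27.85
eef_pos: [585.5, 64.7, 88.1]
tcp_rot: [3.141, 0.0, 1.374]
ft_force: [-0.1, 0.4, -1.8]
opening: 0.491
grip_force: 30.0
jar [587.2  63.2  83.3] err 1.3 rel grip u,v,z [ -1.2   2.  -23.8] rel peg [0.4 1.2 9.3] (array([230., 339.]), array([245., 320.]))
grip [585.5  64.7 107.1] rel peg [ 1.6 -0.8 33.1] F [-0.1  0.9 -1.6] t 27.95 op 0.4898299752129757
```

Lower on until contact with the plate.

```bash
python3 -m inch '[[[0,0,0.03],0,1],[[0,0,0.03],0,1],[[0,0,0.03],0,1],[[0,0,0.02],0,1],[[0,0,0.02],0,1],[[0,0,0],0,1],[[0,0,0],0,1],[[0,0,0],0,1],[[0,0,0],0,1],[[0,0,0],0,1]]'
python3 m.py
```

```text
t: 29.7
eef_pos: [586.5, 66.1, 84.6]
tcp_rot: [3.137, -0.002, 1.374]
ft_force: [-8.3, 9.9, 44.0]
opening: 0.493
grip_force: 30.1
jar [585.2  60.2  78.9] err 2.5 rel grip u,v,z [ -6.   -0.2 -24.6] rel peg [-2.9 -0.2  4.9] (array([230., 337.]), array([246., 318.]))
free_peg [622.9   3.5  44.9] err 19.2 rel grip u,v,z [-54.3  47.9 -58.7] rel peg [-51.1  47.8 -29.1] (array([255., 323.]), array([316., 374.]))
grip [586.5  66.1 103.6] rel peg [ 3.1 -0.1 29.6] F [-9.9  9.3 44.4] t 29.8 op 0.4874465166856622
```

```bash
python3 -m inch '[[[0,0,-0.05],0,1],[[0,0,0],0,-0.5],[[0,0,0],0,-1],[[0,0,0],0,-1],[[0,0,0],0,-1],[[0,0,-0.4],0,-1],[[0,0,-0.8],0,-1],[[0,0,-0.8],0,-1],[[0,0,-0.8],0,-1],[[0,0,-0.5],0,-1]]'
python3 look.py g.png jar,tube_top,inner_tube; python3 -c "
from h import *
plan([480,-190,300],1.571,10)"
```

```text
t: 31.5
eef_pos: [585.7, 64.7, 283.6]
tcp_rot: [3.139, -0.0, 1.374]
ft_force: [-0.5, -0.7, -1.5]
opening: 0.999
grip_force: 0.0
S jar [([185.6, 383.5], 0.75), ([230.6, 340.3], 0.61)]
S tube_top [([182.9, 196.8], 0.89), ([224.8, 181.9], 0.72), ([227.0, 207.2], 0.58)]
S inner_tube [([236.6, 192.2], 0.88), ([194.5, 200.3], 0.7)]
W jar [([60.3, 65.8], 0.77), ([166.1, 316.0], 0.69)]
W tube_top []
W inner_tube [([156.5, 318.2], 0.33)]
171 341
[586.4  64.8 284.5] [-0.6  0.8 -0.5] 0.9952526887360321
from [585.2  64.7 279.9] 1.374 turn/row -0.23
[-0.45, -0.09, -0.03]
[-0.45, -0.1, -0.03]
[-0.45, -0.11, -0.03]
[-0.44, -0.12, -0.03]
[-0.44, -0.12, -0.03]
[-0.44, -0.13, -0.03]
[-0.44, -0.14, -0.03]
[-0.43, -0.15, -0.03]
[-0.43, -0.16, -0.03]
[-0.43, -0.17, -0.03]
```

View pics/g.png

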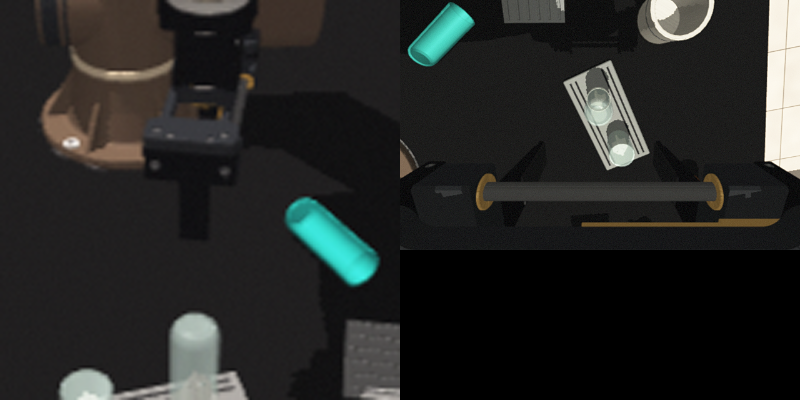

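The g.png view shows the jar upright on the free peg (crop (195,350)) beside the undisturbed beaker (85,385). Next is the tube.

```bash
python3 -m inch '[[[-0.64,-0.05,-0.02],-0.23,-1],[[-0.64,-0.06,-0.02],-0.23,-1],[[-0.64,-0.07,-0.02],-0.23,-1],[[-0.64,-0.08,-0.02],-0.23,-1],[[-0.63,-0.1,-0.02],-0.23,-1],[[-0.63,-0.11,-0.02],-0.23,-1],[[-0.63,-0.12,-0.02],-0.23,-1],[[-0.63,-0.14,-0.02],-0.23,-1],[[-0.63,-0.16,-0.02],-0.23,-1],[[-0.6,-0.17,-0.02],-0.23,-1]]'
cat > tube.py <<'E'
from h import *
import pickle,os,sys
W=eyes.read_camera("wrist");S=eyes.read_camera("scene");s=env.state()
P=[pickle.load(open("tw.pkl","rb"))] if os.path.exists("tw.pkl") else []
W["pts"]={}
for n,z in(("tube_top",187),("inner_tube",135),("tube_stand",0)):
    L=[(d["centre"],round(d["score"],2),atz(W,d["centre"],z).round(1)) for d in eyes.spot_point(n,W)[:3]];print(n,L)
    L=[l for l in L if np.hypot(*(l[2][:2]-[494,-325]))<45]
    if L: W["pts"][n]=L[0][0]
    if L and P and n in P[0]["pts"]: print("  two wrist views",tri((W,L[0][0]),(P[0],P[0]["pts"][n])))
    if L:
      for d in eyes.spot_point(n,S)[:3]:
        X,e=tri((W,L[0][0]),(S,d["centre"]));
        if e[0]<12: print("  wrist+scene",X.round(1),e)
pickle.dump(W,open("tw.pkl","wb"));print(s["eef_pos"].round(1),s["tcp_rot"].round(3),s["joints"].round(2))
E
python3 tube.py
```

```text
t: 33.15
eef_pos: [481.2, -306.9, 292.4]
tcp_rot: [-3.141, -0.001, 1.575]
ft_force: [1.5, 1.1, 0.2]
opening: 1.0
grip_force: 0.0
tube_top [([217.1, 326.5], 0.97, array([ 488.9, -331.1,  187. ])), ([212.8, 478.7], 0.59, array([ 621.1, -326.5,  187. ]))]
  wrist+scene [ 493.9 -400.2   31.6] [8.7, 8.7]
  wrist+scene [ 488.6 -328.2  189.7] [1.8, 1.8]
inner_tube [([195.7, 458.0], 0.93, array([ 623.7, -327.3,  135. ])), ([199.5, 325.1], 0.66, array([ 488.5, -332. ,  135. ])), ([218.2, 325.9], 0.6, array([ 489.6, -352.4,  135. ]))]
  wrist+scene [ 488.6 -331.5  139.7] [1.0, 1.0]
  wrist+scene [ 492.5 -391.5  -34.6] [4.0, 4.0]
tube_stand [([169.1, 323.8], 0.77, array([ 489. , -331.2,    0. ]))]
  wrist+scene [ 488.3 -326.1    3.3] [4.3, 4.3]
  wrist+scene [ 489.7 -332.9   15.6] [5.2, 5.2]
[ 480.8 -308.4  292.2] [-3.14  -0.     1.572] [-0.69  0.34  1.59 -0.    1.21 -0.69]
```

```bash
python3 - <<'E'
from h import *
W=eyes.read_camera("wrist")
for d in eyes.cut_out("inner_tube",W)[:3]:
    ys,xs=np.nonzero(d["mask"]);P=np.array([atz(W,(r,c),150)[:2] for r,c in zip(ys,xs)],np.float32)
    m=P.mean(0);w,V=np.linalg.eigh(np.cov((P-m).T));print(d["centre"],round(d["score"],2),len(P),m.round(1),"axis deg",np.degrees(np.arctan2(V[1,1],V[0,1])).round(1),np.sqrt(w).round(1),cv2.minAreaRect(P),P.min(0),P.max(0))
save(W,"w3.png",(120,300,230,500),3)
E
python3 -c "
from h import *
plan([489,-330,225],1.571,8)"
```

```text
[200.0, 458.8] 0.67 2224 [ 618.5 -326.7] axis deg 146.7 [ 9.6 19.8] ((616.9146728515625, -325.6734313964844), (42.32212829589844, 86.67707061767578), 39.476829528808594) [ 581.52545 -352.48416] [ 659.4081 -297.246 ]
[202.4, 325.5] 0.56 2125 [ 490.2 -330.6] axis deg 82.6 [10.4 18.1] ((491.0721740722656, -332.78369140625), (45.09699249267578, 79.64056396484375), 16.59874153137207) [ 467.65045 -376.26987] [ 512.86096 -289.91696]
from [ 482.1 -304.9  293.2] 1.576 turn/row 0.01
[-0.05, 0.01, 0.14]
```

View pics/w3.png

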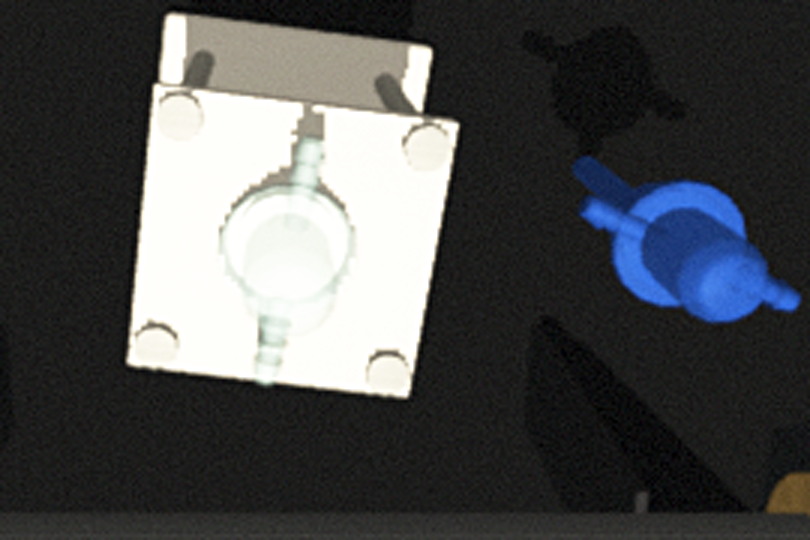

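The crop shows the clear tube in the white stand at crop (290,245), nozzles running along a ~80° line, and the blue look-alike apart at (700,255). I'll grip the clear head.

```bash
python3 -m inch '[[[-0.09,0.04,0.25],0.48,-1],[[-0.09,0.04,0.3],0.48,-1],[[-0.09,0.04,0.3],0.48,-1],[[-0.09,0.04,0.3],0.48,-1],[[0,0,0.2],0,-1],[[0,0,0],0,-1],[[0,0,0],0,-1],[[0,0,0],0,-1],[[0,0,0],0,-1],[[0,0,0],0,-1]]'
rm tw.pkl; python3 - <<'E'
from h import *
W=eyes.read_camera("wrist");s=env.state()
for n,z in(("tube_top",187),("inner_tube",135)):
    print(n,[(np.round(d["centre"],1),round(d["score"],2),atz(W,d["centre"],z).round(1)) for d in eyes.spot_point(n,W)[:3]])
for d in eyes.cut_out("inner_tube",W)[:3]:
    ys,xs=np.nonzero(d["mask"]);P=np.array([atz(W,(r,c),150)[:2] for r,c in zip(ys,xs)],np.float32)
    w,V=np.linalg.eigh(np.cov((P-P.mean(0)).T));print(d["centre"],P.mean(0),"axis",np.degrees(np.arctan2(V[1,1],V[0,1])).round(1))
print(s["eef_pos"],s["tcp_rot"])
plan([489,-330,145],1.405,6)
E
```

```text
t: 34.9
eef_pos: [490.2, -327.8, 212.5]
tcp_rot: [3.141, 0.0, 1.407]
ft_force: [0.5, 0.3, -0.2]
opening: 0.998
grip_force: 0.0
tube_top [(array([194.3, 526.6]), 0.87, array([ 619.1, -327.4,  187. ])), (array([237.6, 313.7]), 0.62, array([ 486.7, -334.5,  187. ]))]
inner_tube [(array([206. , 317.4]), 0.7, array([ 489.3, -331.9,  135. ])), (array([172.6, 489.2]), 0.61, array([ 621.5, -326.8,  135. ]))]
[208.7, 319.9] [ 490.41168 -331.59192] axis 79.8
[180.2, 495.0] [ 617.9729 -327.3017] axis 148.0
[ 490.1510236  -327.78930929  212.42836159] [3.14126444e+00 2.68003672e-04 1.40742762e+00]
from [ 490.1 -327.8  212.3] 1.407 turn/row 0.0
[-0.01, -0.0, 0.19]
```

```bash
python3 -m inch '[[[-0.03,-0.01,0.2],0,-1],[[-0.03,-0.01,0.25],0,-1],[[0,0,0.25],0,-1],[[0,0,0.25],0,-1],[[0,0,0.17],0,-1],[[0,0,0],0,0.4],[[0,0,0],0,1],[[0,0,0],0,1],[[0,0,0],0,1],[[0,0,0],0,1]]'
```

```text
t: 36.35
eef_pos: [488.4, -331.2, 145.3]
tcp_rot: [3.141, 0.0, 1.407]
ft_force: [1.1, -0.1, -0.8]
opening: 0.534
grip_force: 0.0
```

```bash
python3 -m inch '[[[0,0,0],0,1],[[0,0,0],0,1],[[0,0,0],0,1],[[0,0,0],0,1],[[0,0,-0.2],0,1],[[0,0,-0.3],0,1],[[0,0,-0.4],0,1],[[0,0,-0.4],0,1],[[0,0,-0.2],0,1],[[0,0,0],0,1]]'
python3 - <<'E'
from h import *
S=eyes.read_camera("scene");W=eyes.read_camera("wrist");s=env.state();g=np.array(s["eef_pos"])+[0,0,19]
print(g,s["opening"],s["grip_force"],s["ft_force"])
for n in("tube_top","inner_tube","tube_end"):
    for a in eyes.spot_point(n,S)[:4]: print(n,np.round(a["centre"]),round(a["score"],2),"x=g: ",end="");o,d=ray(S,a["centre"]);t=(g[0]-o[0])/d[0];print((o+d*t-g).round(1))
E
```

```text
t: 37.6
eef_pos: [488.4, -331.2, 235.8]
tcp_rot: [3.14, 0.001, 1.407]
ft_force: [0.5, -0.3, -1.7]
opening: 0.306
grip_force: 30.0
[ 488.10323396 -330.9290024   253.35645828] 0.3047184011197183 29.996091121283825 [-0.07737641  0.29146262 -1.84048614]
tube_top [223. 182.] 0.88 x=g: [   0.   -80.7 -223.4]
tube_top [154. 188.] 0.6 x=g: [-0.  -0.4 24.7]
inner_tube [168. 195.] 0.77 x=g: [  0.    7.8 -20.8]
inner_tube [239. 189.] 0.74 x=g: [   0.   -75.3 -296.2]
tube_end [264. 200.] 0.66 x=g: [   0.   -66.3 -416.2]
tube_end [202. 201.] 0.62 x=g: [   0.    -3.9 -141.9]
tube_end [247. 341.] 0.61 x=g: [   0.   408.9 -347.3]
tube_end [230. 337.] 0.29 x=g: [   0.   395.  -271.4]
```

```bash
python3 -m inch '[[[-0.15,0,0],0,1],[[-0.2,0,0.01],0,1],[[-0.2,0,0.01],0,1],[[-0.2,0,0.02],0,1],[[-0.17,0,0.05],0,1],[[-0.17,0,0.05],0,1],[[-0.17,0,0.06],0,1],[[-0.16,0,0.08],0,1],[[-0.16,0,0.08],0,1],[[-0.16,0,0.08],0,1]]'
cat > e.py <<'E'
from h import *
S=eyes.read_camera("scene");W=eyes.read_camera("wrist");s=env.state();g=np.array(s["eef_pos"])+[0,0,19];ps=s["tcp_rot"][2]
u=np.array([np.cos(ps),np.sin(ps),0]);v=np.array([np.sin(ps),-np.cos(ps),0])
print("grip",g.round(1),s["opening"],s["grip_force"],s["ft_force"].round(1),s["moment"].round(2),s["t"])
for nm,p in(("S",S),("W",W)):
  for n in("tube_top","inner_tube","tube_end"):
    for a in eyes.spot_point(n,p)[:4]:
        o,d=ray(p,a["centre"]);X=o+d*((g-o)@v)/(d@v)-g
        if np.linalg.norm(X)<190 and abs(d@v)>.1: print(nm,n,np.round(a["centre"]),round(a["score"],2),"u",round(X@u,1),"z",round(X[2],1),"below level",round(np.degrees(np.arctan2(-X[2],X@u)),1))
E
python3 e.py
```

```text
t: 39.1
eef_pos: [471.1, -434.7, 208.1]
tcp_rot: [-3.141, -0.0, 1.407]
ft_force: [0.7, 3.1, -0.0]
opening: 0.31
grip_force: 30.0
grip [ 470.9 -435.3  227. ] 0.3060732493016134 29.996923548169434 [-0.5  0.9  1. ] [0.33 0.01 0.04] 39.2
S tube_top [162. 151.] 0.77 u -9.9 z 15.2 below level -123.1
S inner_tube [173. 168.] 0.78 u 28.6 z -15.7 below level 28.7
W tube_top [ 15. 565.] 0.84 u 81.6 z 152.4 below level -61.8
W inner_tube [ 25. 517.] 0.85 u 81.6 z 152.8 below level -61.9
```

```bash
python3 -m inch '[[[-0.1,0,-0.1],0,1],[[-0.1,0,-0.15],0,1],[[-0.03,0,-0.05],0,1],[[0,0,0.2],0,1],[[0,0,0.3],0,1],[[0,0,0.3],0,1],[[0,0,0.3],0,1],[[0,0,0.25],0,1],[[0,0,0.2],0,1],[[0,0,0],0,1]]'
python3 e.py
```

```text
t: 40.75
eef_pos: [469.1, -449.3, 132.8]
tcp_rot: [3.141, 0.002, 1.407]
ft_force: [-1.3, -6.6, 2.0]
opening: 0.307
grip_force: 30.0
grip [ 469.1 -449.3  152.3] 0.30253058484595047 30.019554781029 [-0.8 -7.3  1.1] [-1.17  0.09 -0.05] 40.85
S tube_top [188. 151.] 0.83 u -25.3 z -1.5 below level 176.5
S tube_top [225. 181.] 0.79 u 28.0 z -144.7 below level 79.0
S inner_tube [190. 172.] 0.6 u 38.8 z -1.6 below level 2.3
S tube_end [197. 206.] 0.59 u 136.2 z -19.9 below level 8.3
W tube_end [ 23. 490.] 0.76 u 82.4 z 152.7 below level -61.7
```

```bash
python3 -m inch '[[[0,0,0.05],0,1],[[0,0,0.05],0,1],[[0,0,0.05],0,1],[[0,0,0.03],0,1],[[0,0,0],0,1],[[0,0,0],0,1],[[0,0,-0.1],0,1],[[0,0,-0.4],0,1],[[0,0,-0.6],0,1],[[0,0,-0.6],0,1]]'
python3 e.py
```

```text
t: 42.4
eef_pos: [469.0, -447.2, 225.8]
tcp_rot: [-3.141, -0.001, 1.408]
ft_force: [0.2, -1.6, -1.7]
opening: 0.304
grip_force: 30.0
grip [ 470.  -448.3  247.8] 0.3065003807002117 29.999333922896767 [-0.9 -0.5 -0.6] [-0.05 -0.04 -0.07] 42.5
S tube_top [160. 144.] 0.6 u -13.6 z 1.0 below level -175.7
S tube_end [169. 200.] 0.97 u 141.4 z -12.5 below level 5.1
W tube_top [  0. 543.] 0.96 u 82.7 z 153.7 below level -61.7
W tube_end [ 40. 447.] 0.93 u 82.7 z 153.9 below level -61.7
```

```bash
python3 -m inch '[[[0,0,-0.4],0,1],[[0,0,-0.4],0,1],[[0,0,-0.4],0,1],[[0,0,-0.2],0,1],[[0,0,0],0,1],[[0,0,0],0,1],[[0,0,0],0,1],[[0,0,0],0,1],[[0,0,0],0,1],[[0,0,0],0,1]]'
sed -i 's/("tube_top","inner_tube","tube_end")/("tube_top","inner_tube","tube_end")/' e.py; python3 e.py; python3 - <<'E'
from h import *
S=eyes.read_camera("scene");T=eyes.read_camera("top");s=env.state();g=np.array(s["eef_pos"])+[0,0,19];ps=s["tcp_rot"][2]
u=np.array([np.cos(ps),np.sin(ps),0]);v=np.array([np.sin(ps),-np.cos(ps),0])
for d in eyes.cut_out("inner_tube",S)[:3]:
    ys,xs=np.nonzero(d["mask"]);P=[]
    for r,c in zip(ys,xs):
        o,k=ray(S,(r,c));q=o+k*((g-o)@v)/(k@v)-g;P.append((q@u,q[2]))
    P=np.array(P,np.float32);print(d["centre"],len(P),P.min(0),P.max(0))
    far=P[(P[:,0]>55)&(abs(P[:,1])<60)]
    if len(far)>20: print("thin tube slope deg",np.degrees(np.arctan(np.polyfit(far[:,0],far[:,1],1)[0])).round(1))
for n in("jar","beaker","dewar","reagent"): print(n,[np.round(d["centre"]).tolist() for d in eyes.spot_point(n,S)[:2]],[np.round(d["centre"]).tolist() for d in eyes.spot_point(n,T)[:2]])
E
```

```text
t: 44.05
eef_pos: [469.1, -447.8, 308.8]
tcp_rot: [3.142, 0.0, 1.407]
ft_force: [-0.0, 0.0, -1.4]
opening: 0.305
grip_force: 30.0
grip [ 469.1 -447.7  327.9] 0.3032328744694346 29.999216660071397 [-0.2 -0.2 -1.8] [-0.05 -0.07 -0.  ] 44.15
S tube_top [131. 131.] 0.67 u -22.5 z 9.7 below level -156.7
S inner_tube [135. 149.] 0.78 u 26.1 z 1.5 below level -3.3
S tube_end [142. 194.] 0.59 u 143.8 z -8.7 below level 3.5
W tube_top [ 23. 486.] 0.87 u 81.9 z 153.4 below level -61.9
W inner_tube [ 32. 464.] 0.95 u 81.9 z 153.7 below level -61.9
W tube_end [ 48. 425.] 0.65 u 81.9 z 154.5 below level -62.1
[134.7, 153.5] 461 [  3.5920386 -34.447247 ] [140.42023   36.235256]
thin tube slope deg -4.6
[237.1, 192.0] 521 [ -18.263475 -518.533   ] [  84.78055 -304.55667]
jar [[231.0, 338.0], [184.0, 384.0]] [[172.0, 305.0], [273.0, 242.0]]
beaker [[254.0, 302.0]] [[168.0, 348.0]]
dewar [[288.0, 391.0], [134.0, 151.0]] [[127.0, 265.0]]
reagent [[308.0, 241.0]] [[114.0, 402.0], [177.0, 306.0]]
```

About 4–5° below level. There's time to spare, so one gentle correction against the same plate edge.

```bash
python3 -m inch '[[[0,0,0.5],0,1],[[0,0,0.6],0,1],[[0,0,0.6],0,1],[[0,0,0.6],0,1],[[0,0,0.4],0,1],[[0,0,0.2],0,1],[[0,0,0.12],0,1],[[0,0,0.1],0,1],[[0,0,0.07],0,1],[[0,0,0],0,1]]'
python3 -m inch '[[[0,0,0.01],0,1],[[0,0,0],0,1],[[0,0,-0.3],0,1],[[0,0,-0.6],0,1],[[0,0,-0.7],0,1],[[0,0,-0.7],0,1],[[0,0,-0.6],0,1],[[0,0,-0.4],0,1],[[0,0,0],0,1],[[0,0,0],0,1]]'
python3 -m inch '[[[0,0,0],0,1],[[0,0,0],0,1],[[0,0,0],0,1],[[0,0,0],0,1],[[0,0,0],0,1],[[0,0,0],0,1],[[0,0,0],0,1],[[0,0,0],0,1],[[0,0,0],0,1],[[0,0,0],0,1]]'
python3 e.py; python3 e.py
```

```text
t: 46.25
eef_pos: [469.4, -448.3, 118.0]
tcp_rot: [3.14, 0.001, 1.407]
ft_force: [0.4, -1.6, 2.3]
opening: 0.307
grip_force: 30.0
t: 47.5
eef_pos: [468.9, -447.2, 313.9]
tcp_rot: [-3.14, -0.001, 1.408]
ft_force: [0.5, 0.5, -1.9]
opening: 0.3
grip_force: 30.0
t: 48.75
eef_pos: [469.1, -447.7, 314.9]
tcp_rot: [3.142, 0.0, 1.407]
ft_force: [0.0, 0.6, -2.1]
opening: 0.305
grip_force: 30.0
grip [ 469.1 -447.7  333.8] 0.3038953458579096 29.999234351562336 [-0.3  0.4 -1.3] [-0.06 -0.05  0.05] 48.85
S tube_top [133. 133.] 0.81 u -16.8 z -1.7 below level 174.1
S inner_tube [134. 148.] 0.65 u 22.7 z 0.0 below level -0.0
S tube_end [135. 191.] 0.75 u 140.1 z 5.8 below level -2.4
W tube_top [ 24. 483.] 0.77 u 81.9 z 153.6 below level -61.9
W inner_tube [ 33. 461.] 0.59 u 81.9 z 153.9 below level -62.0
W tube_end [ 53. 423.] 0.6 u 81.9 z 154.7 below level -62.1
grip [ 469.1 -447.8  333.9] 0.3028795090887219 29.999324994860217 [ 0.7  0.1 -1.1] [-0.08 -0.07 -0.01] 49.25
S tube_top [133. 132.] 0.56 u -21.3 z -2.1 below level 174.4
S inner_tube [132. 151.] 0.55 u 32.7 z 5.7 below level -9.9
S tube_end [136. 192.] 0.6 u 143.3 z 1.7 below level -0.7
W tube_top [ 22. 483.] 0.86 u 81.9 z 153.5 below level -61.9
W inner_tube [ 33. 460.] 0.66 u 81.9 z 153.9 below level -62.0
```

Level within about 2°, held steady at about 330 mm.

```bash
python3 -c "
from cell import env
print(env.job_done())"
```

```text
the job is handed in; nothing more can be done
None
```

I handed the job in at about 49 s: the jar is upside down on the free peg, pressed down until its rim met the base plate and let go, and the gripper is holding the inner tube level to within about 2°, roughly 33 cm above the bench. In a check shortly before hand-in the dewar, reagent jar and beaker showed at their starting positions; the judge's verdict wasn't shown to me.

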